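# Rehang the door of the key cabinet

### The arm

A 7-joint arm with a two-finger parallel gripper is mounted at the origin on the work surface. World frame = base frame: x ahead of the robot, y to its left, z up, the work surface at z = 0. Lengths are in mm, angles in rad, forces in N, time in s.
With the tool pointing down it reaches from about 400 to 875 mm from the base axis. Payload 6.5 kg.
Tool frame: the origin (TCP) lies on the centre line of the jaws, within the pads' length; the fingertips stand finger_overhang ahead of it and the grasp point (between the pads) lies 11 mm behind it (finger_overhang is the distance from the TCP to the fingertips, in mm); x points along the fingers, y is the direction in which the jaws open and shut, and the axes are right-handed (so a half turn about x gives the same grasp; the last joint's range is limited). The gripper opens to 88 mm and grips with 3 to 60 N. Pads are 18 mm wide; open, the fingers measure 123 mm over their backs; the gripper's body (75 mm by 187 mm) begins 45 mm behind the grasp point.
Start: joints at [-1.368, 0.536, -0.004, 1.538, 0.003, 1.067, -0.071], TCP at [172.619, 626.652, 246.716] pointing down, gripper open.
Joint ranges: [-2.7, 2.7], [-0.37, 2.16], [-1.27, 1.26], [0.24, 2.4], [-1.31, 4.45], [0.19, 1.91], [-2.76, 2.76]. Speed limits (rad/s): [2.39, 2.39, 3.14, 3.14, 3.14, 3.14, 3.14].

### API

Orientations are given as a 3x3 rotation matrix whose columns are the frame's x, y, z axes.
In Python, from rig import move_ptp, line_to, goto_joints, grip, sleep, solve_ik, get_state, camera, calibration, PlanningError, sign_off, finger_overhang gives the robot as it stands. Calls block until the motion is done:
- move_ptp(position, orientation): joint-space move of the TCP to a pose.
- line_to(position, rot=None, rate=150): straight line of the TCP; rot=None keeps the orientation; rate is the mean speed in mm/s.
- goto_joints(angles): joint-space move.
- grip(opening): opening from 0.0 (shut) to 1.0 (fully open); the grip force is fixed at half the most; returns when the fingers have stopped.
- sleep(seconds).
- solve_ik(position, orientation): joint angles nearest the present ones, or None.
- get_state(): the state.
- camera(name): name is "side" or "top" or "wrist"; returns the picture (420x560x3 uint8, red, green, blue); there is no depth.
- calibration(name): a dict with "K" (3x3 intrinsics, pixels), "distortion" ([k1, k2, p1, p2, k3] as OpenCV has them; the pictures are not rectified), "xyz" and "orientation" of the camera in the world; the wrist camera has in their place "T_tool_cam" (4x4, takes a point from camera to tool coordinates, whose origin is the TCP and whose axes are the tool frame's). Camera axes: x right, y up, looking along -z (the intrinsics and any distortion apply to the point x, -y, -z); pixel columns grow to the right and rows downward; lengths in mm; the calibration is good to about 2 mm. A picture is of the moment at which its call begins: read the wrist's pose just before it. calibration takes no time and is no camera call.
A pose or a line that the arm cannot do raises PlanningError and nothing moves.
- sign_off(): hands the job in, once; it reports no verdict.
The state is a dict: "clock": time; "qpos": joint angles; "qvel": joint speeds; "joint_efforts": joint torques, N m; "eef_pos": TCP position; "tool_rot": TCP orientation; "ft_force": force on the tool from outside, world axes, zero at the start; "ft_torque": the same for the moment, N m; "finger_gap": opening from 0.0 (shut) to 1.0 (fully open).
Only numpy, scipy, OpenCV 4.12 (cv2) and the standard library are available. Lean on these libraries where they do the work, as an engineer would, in place of code of your own. Each camera call takes 0.05 s, during which the arm holds its last target.

### The job

The door of the small steel key cabinet has been off to have its lock fitted and stands in the wooden cradle. Hang it back, holding it open: feel both knuckles onto the two hinge pins and lower it gently until it is fully down, let go, then swing it gently shut against its buffers. The pins are not exactly where they were and bend easily, so never force or bang the door, and leave the other things on the bench where they are.

Things in the scene. Friction and masses are not known exactly. Their poses are not given: they have to be found in the camera images.
- cabinet: Grey steel key cabinet fixed to the bench, open in front, keys inside. Origin on the bench below the middle of its front plane; x from the front into the cabinet, y along the front to the hinge side, z up. Box y -80 to 80, x 0 to 80, top z 215 mm; front flange y -85 to 136. Two 3 mm rubber buffers on the lock-side flange (y -64) stop the door, no latch.
- hinge_mark (a point): On the cabinet at x -9, y 86, z 47 mm: level with the lower pin's shoulder, middle of the slots. Two upright steel pins, one right above the other, 8 mm diameter, 16 mm long (tip slightly bevelled, 16 mm above here), stand on a strip set by eye in slots: both pins are off by the same amount, anywhere within 10 mm either way along cabinet y. The strip is tight and does not shift.
- upper_mark (a point): The same point for the upper pin, 120 mm above hinge_mark (cabinet z 167 mm), off by the same unknown amount. Each pin's shoulder is the flat top of a barrel 15 mm in diameter and 20 mm tall. Axes of the cabinet.
- door_mid (a point): Centre of the loose steel door, 0.3 to 0.5 kg, balanced here within 3 mm; panel 12 (x) x 150 (y) x 180 mm (z). -x is out of its outer face (lock stands out 3 mm at y -44, z 0), +y to its hinge edge, z up. Starts upright in the cradle; grip it by the top edge. Hung, it swings freely and stays where left. Shut, its axes match the cabinet's and this point is at cabinet x -9, y 0 +-11, z 115 mm.
- door_knuckle (a point): Centre of the foot of the door's lower knuckle, 86 mm along +y and 68 mm below door_mid: a tube 15 mm outside, bore 9.8 mm, 20 mm tall, open at both ends. Its foot rests on the lower shoulder when the door is fully down. Axes of the door.
- door_upper (a point): Centre of the foot of the door's upper knuckle, the same tube 120 mm above door_knuckle, so both knuckles meet their pins at the same time. Axes of the door.
- cradle: Fixed wooden cradle in which the door stands on its lower edge: base 110 (x) x 145 (y) x 15 mm and four blocks up to z 45 mm, leaving a slot 17 mm wide along y, open at the top. Origin: centre of its underside, on the bench; axes as the door in it.
- padlock: Bystander: a brass padlock standing on its foot, 22 x 44 x 62 mm; to be left alone. Origin: its underside, on the bench.
- stamp: Bystander: a turned dark-wood stamp with a round foot 38 mm across, 60 mm tall; to be left alone. Origin: its underside, on the bench.
- inkpad: Bystander: a flat black ink pad, 60 x 90 x 12 mm; to be left alone. Origin: its underside, on the bench.
- cylinder: Bystander: a brass lock cylinder with a steel rim, standing, 36 mm across, 44 mm tall; to be left alone. Origin: its underside, on the bench.
- oil: Bystander: a small white oil bottle, 38 mm across, 80 mm tall; to be left alone. Origin: its underside, on the bench.
- driver: Bystander: a screwdriver lying down; to be left alone. Origin: its underside, on the bench.
- brush: Bystander: a hand brush lying down; to be left alone. Origin: its underside, on the bench.
Mind the look-alikes: they are no part of the job. What is shaped like the part that bears door_mid but blue is not meant.

How it is judged:
By the outcome, as a careful person would: the job done as asked, in the order asked, and still so for the second after the job is handed in, with the robot touching nothing.
It also fails if it takes over 67 s, if anything falls off the work surface, if the arm or the gripper's body presses on something with over 40 N, if the wrist force passes 120 N, or if a joint passes its speed limit or range.

## Working session

There is one attempt and no reset: what is moved stays moved. The work goes in short steps, each a Python script; the robot and the scene stay as the last script left them, time stands still between calls to the robot, and variables do not carry over. Pictures are saved under pics/ and viewed, and the job is handed in when it is done.

```bash
ls -la; mkdir -p pics; python3 - <<'E'
from rig import *
import cv2, numpy as np
s=get_state();print(s, finger_overhang)
for n in ["side","top","wrist"]:
    im=camera(n); cv2.imwrite(f"pics/{n}0.png",cv2.cvtColor(im,cv2.COLOR_RGB2BGR)); print(n,calibration(n))
print(get_state()["clock"])
E
```

```text
total 12
drwxr-xr-x  3 agent agent 4096 Dec  7 16:04 .
drwxr-xr-x 23 root  root  4096 Dec  7 16:04 ..
drwxr-xr-x  2 agent agent 4096 Dec  7 16:04 pics
{'clock': 0.0, 'qpos': array([-1.36817614,  0.53716223, -0.00444187,  1.53882931,  0.00264565,
        1.06731657, -0.07120937]), 'qvel': array([ 1.81328370e-04,  6.25570086e-04,  3.43990052e-04,  2.51802429e-04,
        9.43326550e-05,  6.77564913e-04, -1.43193930e-03]), 'joint_efforts': array([ 3.40848210e-04, -5.70963693e+01,  9.91035774e-01, -2.51613557e+01,
       -5.61727665e-02,  1.77303079e-02,  1.47573733e-04]), 'eef_pos': array([172.50540023, 626.082045  , 245.85869405]), 'tool_rot': array([[-2.94075010e-04,  2.65509738e-01,  9.64108133e-01],
       [-1.68473285e-03,  9.64106675e-01, -2.65509851e-01],
       [-9.99998538e-01, -1.70234445e-03,  1.63793297e-04]]), 'ft_force': array([-0.63802038, -1.31621265, -0.06044034]), 'ft_torque': array([-0.01201372, -0.01530458, -0.06508732]), 'finger_gap': 0.9979727202168962} 8.0
side {'K': array([[456.75724593,   0.        , 280.80061156],
       [  0.        , 456.75724593, 212.1621687
[... 757 characters left out ...]
867543, -0.05069998,  0.0087687 ],
       [-0.00291754,  0.22594824,  0.97413494]])}
wrist {'K': array([[345.94421192,   0.        , 278.09705544],
       [  0.        , 345.94421192, 213.00170826],
       [  0.        ,   0.        ,   1.        ]]), 'distortion': array([-0.01234283,  0.        ,  0.        ,  0.        ,  0.        ]), 'T_tool_cam': array([[-7.51119549e-04,  3.24117246e-01, -9.46016621e-01,
        -1.38882453e+02],
       [ 9.99999717e-01,  2.81982855e-04, -6.97370232e-04,
        -7.13561010e-01],
       [ 4.07307485e-05, -9.46016877e-01, -3.24117366e-01,
        -8.53255484e+01],
       [ 0.00000000e+00,  0.00000000e+00,  0.00000000e+00,
         1.00000000e+00]])}
0.15
```

View pics/side0.png

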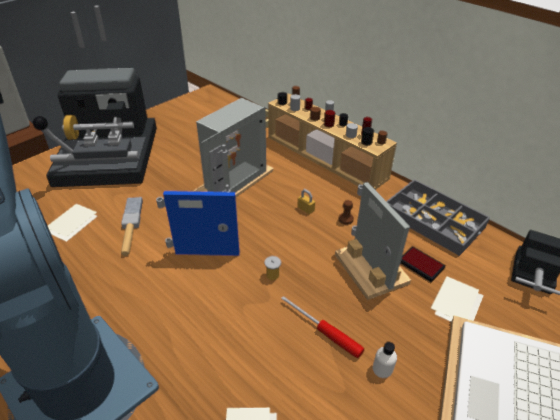

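View pics/top0.png

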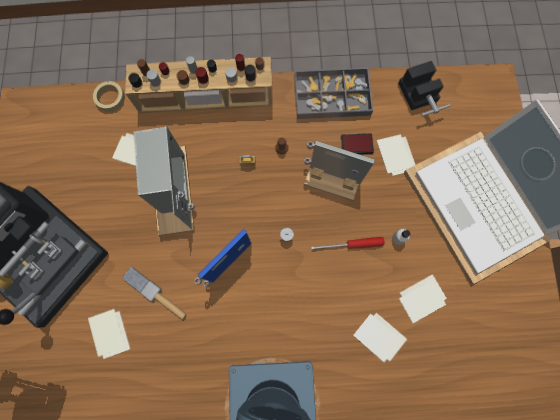

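View pics/wrist0.png

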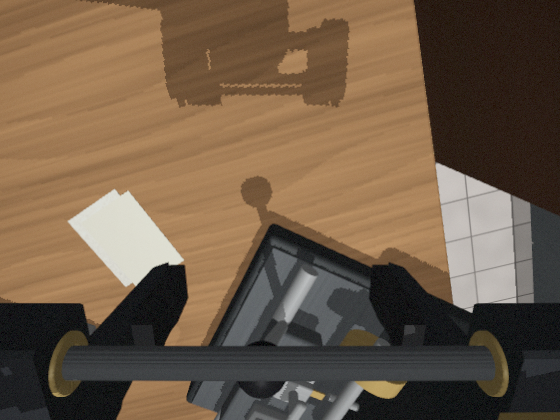

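```bash
cat > h.py <<'E'
import cv2, numpy as np
def crop(src,dst,x0,y0,x1,y1,f):
    im=cv2.imread(src)[y0:y1,x0:x1]
    im=cv2.resize(im,None,fx=f,fy=f,interpolation=cv2.INTER_CUBIC)
    step=10
    for x in range((x0+9)//10*10,x1,step):
        cv2.line(im,((x-x0)*f,0),((x-x0)*f,6 if x%50 else 14),(0,255,255),1)
        if x%20==0: cv2.putText(im,str(x),((x-x0)*f,24),0,.4,(0,255,255),1)
    for y in range((y0+9)//10*10,y1,step):
        cv2.line(im,(0,(y-y0)*f),(6,(y-y0)*f),(0,255,255),1)
        if y%20==0: cv2.putText(im,str(y),(8,(y-y0)*f+4),0,.4,(0,255,255),1)
    cv2.imwrite(dst,im)
def ray(cal,px,T=None):
    """returns origin, dir in world"""
    p=cv2.undistortPoints(np.array([[px]],float),cal["K"],cal["distortion"])[0,0]
    d=np.array([p[0],-p[1],-1.0])
    if T is None: return cal["xyz"],cal["orientation"]@d
    return T[:3,3],T[:3,:3]@d
def wristT(cal,st):
    T=np.eye(4);T[:3,:3]=st["tool_rot"];T[:3,3]=st["eef_pos"]
    return T@cal["T_tool_cam"]
def tri(rays):
    A=np.zeros((3,3));b=np.zeros(3)
    for o,d in rays:
        d=d/np.linalg.norm(d);P=np.eye(3)-np.outer(d,d);A+=P;b+=P@o
    x=np.linalg.solve(A,b)
    return x,[float(np.linalg.norm((np.eye(3)-np.outer(d,d)/(d@d))@(x-o))) for o,d in rays]
def atz(r,z):
    o,d=r;return o+d*(z-o[2])/d[2]
def proj(cal,X,T=None):
    if T is None: R,t=cal["orientation"],cal["xyz"]
    else: R,t=T[:3,:3],T[:3,3]
    c=(np.atleast_2d(X)-t)@R; c=c*np.array([1,-1,-1])
    return cv2.projectPoints(c,np.zeros(3),np.zeros(3),cal["K"],cal["distortion"])[0][:,0]
E
python3 - <<'E'
from h import crop
crop("pics/top0.png","pics/top_c.png",290,120,410,220,6)
crop("pics/top0.png","pics/top_b.png",120,120,220,250,4)
crop("pics/side0.png","pics/side_c.png",325,175,435,305,4)
crop("pics/side0.png","pics/side_b.png",180,90,290,210,5)
E
```

```text
(no output)
```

View pics/top_c.png

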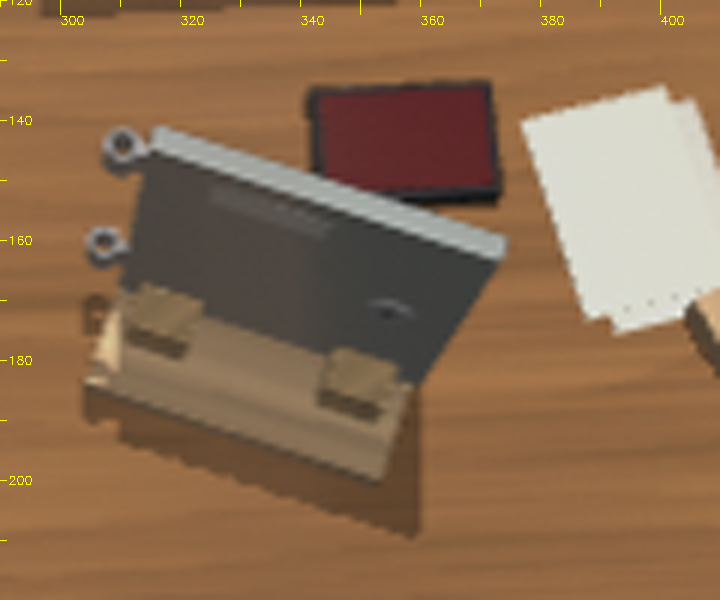

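View pics/top_b.png

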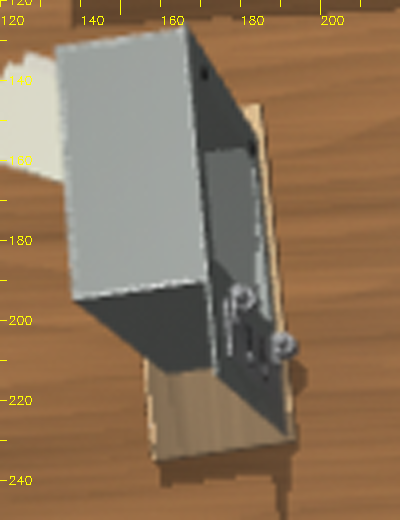

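View pics/side_c.png

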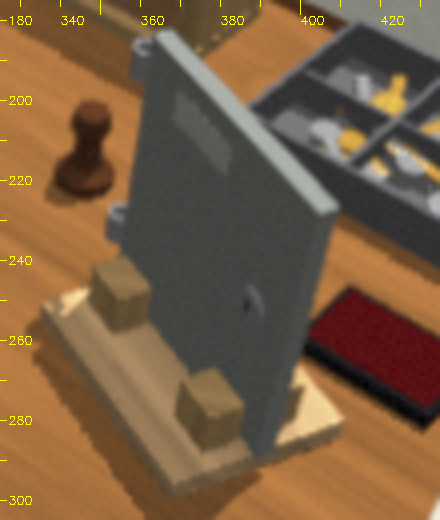

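View pics/side_b.png

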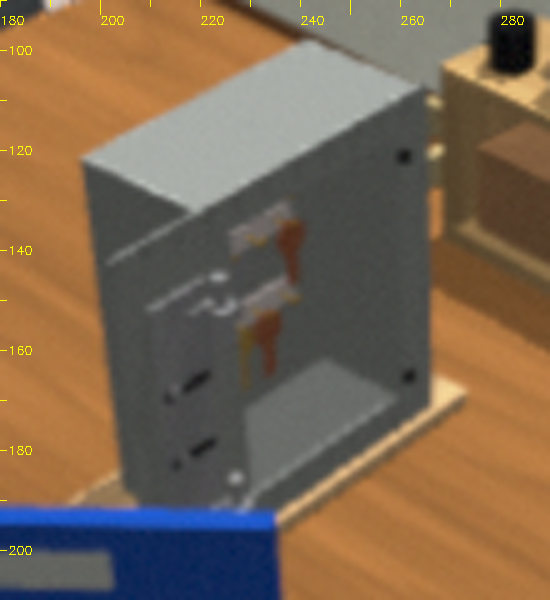

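```bash
python3 - <<'E'
from h import *
from rig import calibration
t,s=calibration("top"),calibration("side")
pairs={"door top hinge far":((316,141),(365,182.5)),"door top lock far":((374.5,160),(406,227)),"door top lock near":((373.5,163),(403.5,229)),
"cab top front far":((163,127),(264,108)),"cab top front near":((171,290/1),(218,212)),
}
pairs["cab top front near"]=((168.5+0,290-100+0),(197+24,132.5))
for k,(a,b) in pairs.items():
    print(k,*[x if isinstance(x,list) else x.round(1) for x in tri([ray(t,a),ray(s,b)])])
for k,p,z in [("up pin tip",(181,192.5),183),("lo pin",(190.5,205),63),("blue hinge",(203,280),180),("blue lock",(250,236),180),("cyl",(287,232),44),("driver tip",(312,247),5),("driver",(383,243),15),("oil",(403,235),80),("stamp",(282,145),60),("padlock",(248,160),50),("inkR",(374,150),12),("blue foot a",(203,280),0)]:
    print(k,atz(ray(t,p),z).round(1))
E
```

```text
door top hinge far [ 637.1 -139.6  196. ] [0.608408304032622, 0.6084083040327045]
door top lock far [ 581.2 -276.6  195.9] [0.9674356642015253, 0.9674356642016035]
door top lock near [ 575.2 -274.6  193.1] [0.20812693161899254, 0.20812693161905735]
cab top front far [693.  228.  206.5] [3.6377045463388056, 3.6377045463388]
cab top front near [534.1 211.5 208.3] [5.539820057230823, 5.539820057230786]
up pin tip [528.8 190.8 183. ]
lo pin [526.3 192.3  63. ]
blue hinge [319.1 141.  180. ]
blue lock [415.6  29.5 180. ]
cyl [443.5 -61.3  44. ]
driver tip [ 404.9 -128.4    5. ]
driver [ 404.2 -321.9   15. ]
oil [ 413.7 -359.7   80. ]
stamp [684.3 -60.7  60. ]
padlock [649.2  35.2  50. ]
inkR [ 674.3 -325.7   12. ]
blue foot a [330.9 172.4   0. ]
```

```bash
python3 - <<'E'
from h import *
from rig import calibration
t,s=calibration("top"),calibration("side")
pairs={
"cab top front far":((166.2,127),(264.5,107.5)),"cab top front near":((171.2,189.5),(218.5,132.5)),
"cab back near":((138.2,194.5),(196.5,122)),"pinup":((180.5,192.5),(220,144.5)),"pinlo":((190.5,205),(236,186)),"flange near":((194,229),(206,184)),
}
for k,(a,b) in pairs.items():
    print(k,*[x if isinstance(x,list) else x.round(1) for x in tri([ray(t,a),ray(s,b)])])
E
```

```text
cab top front far [688.2 219.1 213.4] [2.2519523074451917, 2.2519523074448973]
cab top front near [529.2 206.5 213.6] [0.570947916411322, 0.5709479164112842]
cab back near [522.4 283.4 213. ] [1.646944305989983, 1.6469443059899163]
pinup [524.1 191.9 190.4] [3.1479580815448798, 3.1479580815450787]
pinlo [538.  185.8  59.6] [12.89944840633291, 12.899448406333038]
flange near [451.1 170.7 123.7] [1.8752399093099348, 1.8752399093097825]
```

```bash
cat >> h.py <<'E'
def Rdoor(dy):
    """tool pointing down, camera over the hinge side; dy = door +y (2D)"""
    z=-np.array([dy[0],dy[1],0.])/np.hypot(*dy); x=np.array([0,0,-1.]); y=np.cross(z,x)
    return np.column_stack([x,y,z])
E
python3 - <<'E'
from h import *
from rig import *
dy=np.array([0.378,0.926]); R=Rdoor(dy)
print(solve_ik([603.6,-205.8,290],R), solve_ik([603.6,-205.8,169],R))
xc=np.array([-.079,.997]);yc=np.array([-.997,-.079])
h=np.array([526,193.5])
for a in (90,75,60,45,30,15,0):
    a=np.radians(a); d=np.cos(a)*yc+np.sin(a)*xc   # door y dir at opening a
    m=h-86*d
    print(np.degrees(a),m.round(0),solve_ik([*m,230],Rdoor(d)),solve_ik([*(m),180],Rdoor(d)))
E
```

```text
[-0.36401757  0.6549259   0.98403436  1.56593843 -0.56806152  1.23090737
  0.33118591] [-0.37293357  0.84629207  1.01273926  1.67458141 -0.79904282  1.08934993
  0.49898354]
90.0 [533. 108.] [-0.67947601  0.40750087  0.51020423  1.86221523 -0.24320826  0.93347311
  0.02080789] [-0.6502048   0.47711052  0.47820157  1.90178015 -0.29020831  0.83084085
  0.05907441]
75.0 [555. 112.] [-0.64027175  0.44226061  0.47524878  1.80379166 -0.24254371  0.95335712
  0.27819331] [-0.61307037  0.50772277  0.44326862  1.84271756 -0.28050573  0.85294881
  0.30835883]
59.99999999999999 [575. 123.] [-0.60971183  0.47459406  0.43612923  1.7456767  -0.2356864   0.9732153
  0.52025162] [-0.58408951  0.53641655  0.40393543  1.78410343 -0.26485555  0.87468406
  0.54287563]
45.0 [591. 138.] [-0.58357     0.50207228  0.38808557  1.69126483 -0.21939414  0.99133533
  0.7465066 ] [-0.55950621  0.56096351  0.35615123  1.72936577 -0.24018457  0.89429732
  0.76227288]
29.999999999999996 [604. 157.] [-0.55760622  0.52308091  0.32667216  1.64365199 -0.19088839  1.00636473
  0.95715843] [-0.53591495  0.57993744  0.29672133  1.68163599 -0.20427298  0.91051756
  0.96712777]
14.999999999999998 [611. 178.] [-0.52890662  0.53713032  0.24981728  1.60558491 -0.14922324  1.0176433
  1.15378802] [-0.51126002  0.59286774  0.2248336   1.64368938 -0.15688759  0.92274728
  1.15945197]
0.0 [612. 200.] [-0.49319928  0.54449437  0.15417074  1.57913804 -0.09318858  1.02516313
  1.33728922] [-0.47662658  0.59944396  0.13033347  1.61725132 -0.0915383   0.93086962
  1.33580517]
```

```bash
python3 - <<'E'
from h import *
from rig import *
import pickle
dy=np.array([0.378,0.926]); R=Rdoor(dy)
move_ptp([603.6,-205.8,300],R)
s=get_state(); im=camera("wrist"); cv2.imwrite("pics/w1.png",cv2.cvtColor(im,cv2.COLOR_RGB2BGR)); pickle.dump(s,open("s1.pkl","wb"))
print(s["clock"],s["eef_pos"],s["tool_rot"].round(4).tolist(),s["ft_force"])
E
```

```text
3.4333 [ 603.97402386 -204.87127058  299.82434691] [[-0.0001, 0.9264, -0.3765], [0.0004, -0.3765, -0.9264], [-1.0, -0.0002, -0.0003]] [0.457224   0.18417214 0.11496296]
```

View pics/w1.png

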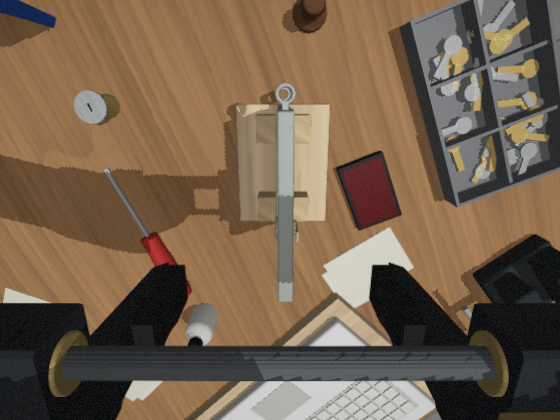

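```bash
python3 - <<'E'
from h import crop
crop("pics/w1.png","pics/w1c.png",250,75,330,155,7)
crop("pics/w1.png","pics/w1d.png",250,230,330,310,7)
E
```

```text
(no output)
```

View pics/w1c.png

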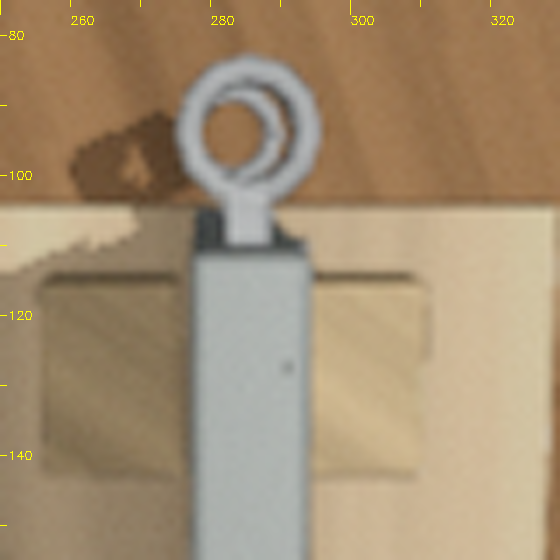

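View pics/w1d.png

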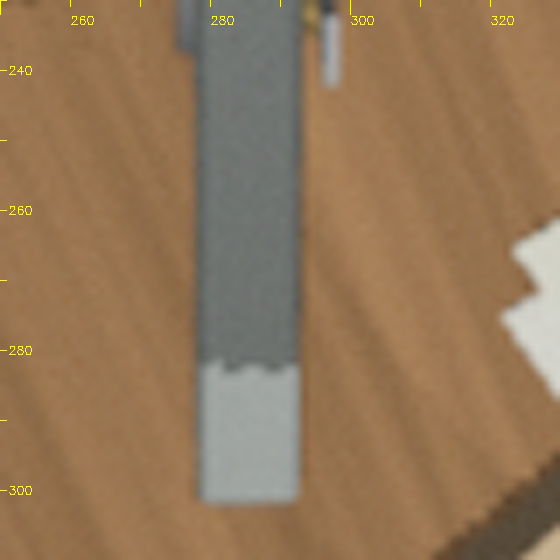

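```bash
python3 - <<'E'
from h import *
from rig import calibration
import pickle
c=calibration("wrist"); s=pickle.load(open("s1.pkl","rb")); T=wristT(c,s)
P=[atz(ray(c,p,T),195) for p in [(277.5,110.7),(294,110.7),(278.2,301.5),(293,301.5)]]
print(np.array(P).round(1))
h=(P[0]+P[1])/2;l=(P[2]+P[3])/2
d=h-l;print(np.linalg.norm(d),d/np.linalg.norm(d),(h+l)/2, np.linalg.norm(P[0]-P[1]),np.linalg.norm(P[2]-P[3]))
k=atz(ray(c,(285.7,93.7),T),105-68+120+20); print("kn top",k,np.linalg.norm((k-(h+l)/2)[:2]))
E
```

```text
[[ 630.9 -136.1  195. ]
 [ 641.2 -140.3  195. ]
 [ 575.  -274.8  195. ]
 [ 586.2 -279.4  195. ]]
149.5840831393626 [0.37065581 0.9287703  0.        ] [ 608.35387467 -207.64188944  195.        ] 11.168604387519482 12.088037937426217
kn top [ 640.43321059 -128.11866594  177.        ] 85.7497922292298
```

```bash
python3 - <<'E'
from h import *
from rig import *
import pickle
d=np.array([0.3717,0.9284]); R=Rdoor(d)
line_to([608.0,-207.4,212],R,rate=120)
s=get_state(); im=camera("wrist"); cv2.imwrite("pics/w2.png",cv2.cvtColor(im,cv2.COLOR_RGB2BGR)); pickle.dump(s,open("s2.pkl","wb"))
print(s["clock"],s["eef_pos"],s["ft_force"])
E
```

```text
4.3667 [ 608.37587767 -207.76528697  212.74131699] [ 1.24781306 -0.05993747  0.78990711]
```

View pics/w2.png

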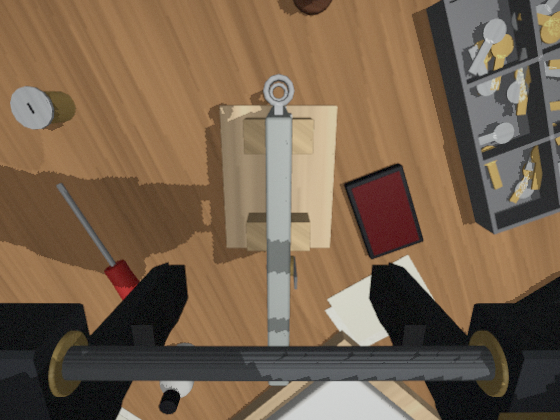

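```bash
python3 - <<'E'
from h import *
from rig import *
s=get_state();p=s["eef_pos"]
R=Rdoor(np.array([0.3717,0.9284]))
line_to([607.6,-207.0,168.5],R,rate=80)
s=get_state();print(s["clock"],s["eef_pos"],s["ft_force"])
grip(0.0)
s=get_state();print(s["clock"],s["eef_pos"],s["ft_force"],s["ft_torque"],s["finger_gap"]*88)
im=camera("wrist"); cv2.imwrite("pics/w3.png",cv2.cvtColor(im,cv2.COLOR_RGB2BGR))
E
```

```text
5.1083 [ 607.65205548 -207.22417029  168.52570568] [-0.39687997  0.28842452 -0.76195845]
6.2417 [ 607.78601517 -207.05548362  168.50583133] [-0.44095263 -0.86318202 -0.70020428] [-0.1509421  -0.11649951  0.01060226] 11.691605634105741
```

View pics/w3.png

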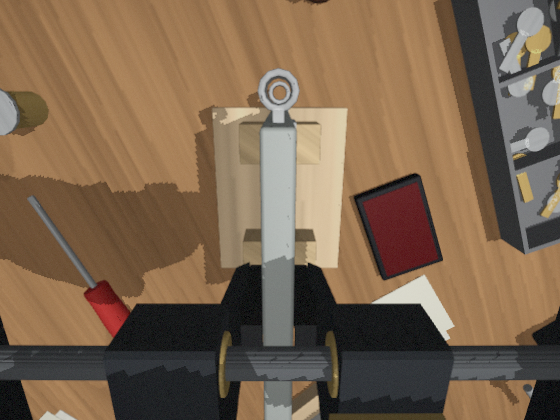

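```bash
python3 - <<'E'
from h import *
from rig import *
import pickle
line_to([607.8,-207.05,255],rate=100)
s=get_state();print(s["clock"],s["eef_pos"],s["ft_force"],s["ft_torque"],s["finger_gap"]*88)
xc=np.array([-.079,.997])
move_ptp([534.4,87.8,255],Rdoor(xc))
print(get_state()["clock"])
line_to([534.4,87.8,216],Rdoor(xc),rate=80)
sleep(.2)
s=get_state(); im=camera("wrist"); cv2.imwrite("pics/w4.png",cv2.cvtColor(im,cv2.COLOR_RGB2BGR)); pickle.dump(s,open("s4.pkl","wb"))
for n in("top","side"): cv2.imwrite(f"pics/{n}4.png",cv2.cvtColor(camera(n),cv2.COLOR_RGB2BGR))
print(s["clock"],s["eef_pos"],s["tool_rot"].round(4).tolist(),s["ft_force"],s["ft_torque"],s["finger_gap"]*88)
E
```

```text
7.3083 [ 607.43628503 -206.69428962  254.24105729] [-0.43462696  0.5114967  -4.43119008] [-0.06008894  0.12804145  0.02910024] 11.189138853613025
8.475
9.3167 [534.73858695  87.87164396 216.45589173] [[0.0009, 0.9969, 0.0791], [0.0003, 0.0791, -0.9969], [-1.0, 0.0009, -0.0002]] [ 0.63118746  0.31661401 -4.15397712] [-0.13311597 -0.01669594  0.04630837] 11.628903987039438
```

View pics/w4.png

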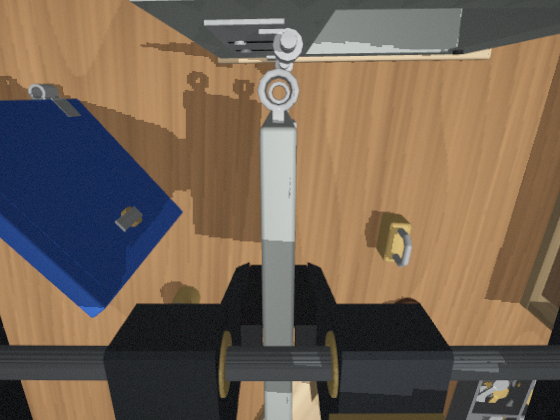

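View pics/side4.png

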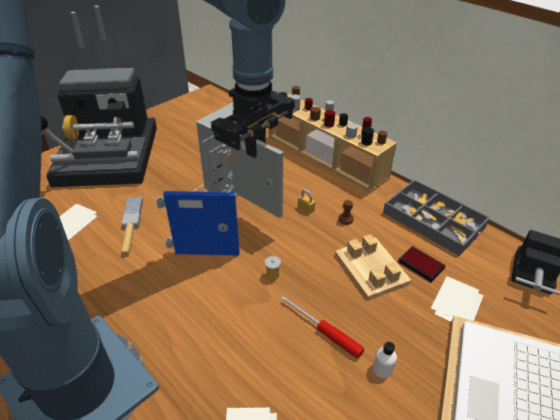

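```bash
python3 - <<'E'
from h import crop
crop("pics/w4.png","pics/w4c.png",245,15,325,125,7)
E
```

```text
(no output)
```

View pics/w4c.png

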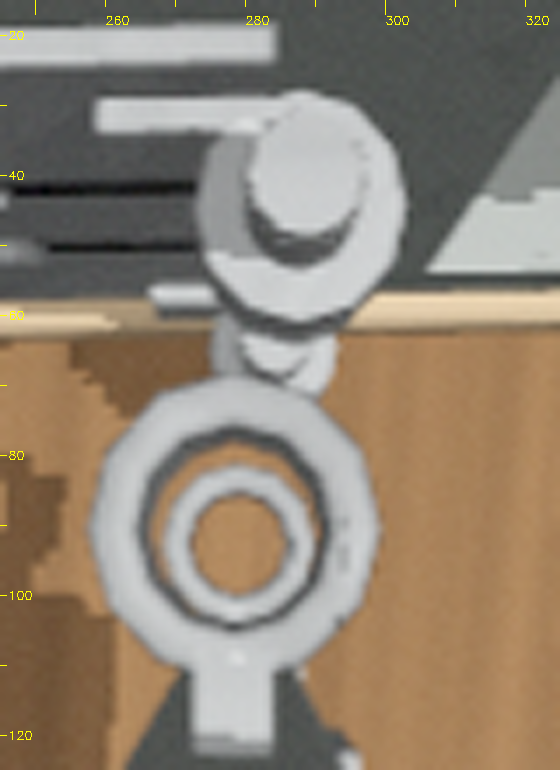

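```bash
python3 - <<'E'
from h import *
from rig import calibration
import pickle
c=calibration("wrist"); s=pickle.load(open("s4.pkl","rb")); T=wristT(c,s)
print(T[:3,3])
for n,p,z in [("kn up top",(278.6,89.7),225),("kn lo top",(279.2,92.9),105),("pin up tip",(288.1,40.4),183),("shoulder",(288.1,44),167)]:
    X=atz(ray(c,p,T),z); print(n,X.round(1),"tool:",(s["tool_rot"].T@(X-s["eef_pos"])).round(2))
t=calibration("top");print(atz(ray(t,(181,192.5)),183))
E
```

```text
[527.27314136 171.8661573  355.35993118]
kn up top [527.4 173.6 225. ] tool: [ -8.52  -0.53 -86.07]
kn lo top [528.1 173.2 105. ] tool: [ 1.1148e+02  2.0000e-02 -8.5580e+01]
pin up tip [530.  195.5 183. ] tool: [  33.49    3.8  -107.65]
shoulder [530.4 196.1 167. ] tool: [  49.49    4.23 -108.19]
[528.79878629 190.75962762 183.        ]
```

```bash
python3 - <<'E'
from h import *
from rig import *
import pickle
R=Rdoor(np.array([-.079,.997]))
tgt=np.array([534.4,87.8])+4.2*R[:2,1]-22*R[:2,2]
print(tgt)
line_to([*tgt,216],R,rate=60)
line_to([*tgt,201],R,rate=40)
sleep(.2)
s=get_state(); im=camera("wrist"); cv2.imwrite("pics/w5.png",cv2.cvtColor(im,cv2.COLOR_RGB2BGR)); pickle.dump(s,open("s5.pkl","wb"))
print(s["clock"],s["eef_pos"],s["ft_force"],s["ft_torque"],s["finger_gap"]*88)
crop=__import__("h").crop
crop("pics/w5.png","pics/w5c.png",245,55,315,135,8)
E
```

```text
[536.84909388 110.0630173 ]
10.7167 [537.00536682 110.06076406 201.19681744] [-0.91244397 -0.68560993 -4.33529738] [-0.04782841  0.10597499 -0.00642278] 11.904704286271501
```

View pics/w5c.png

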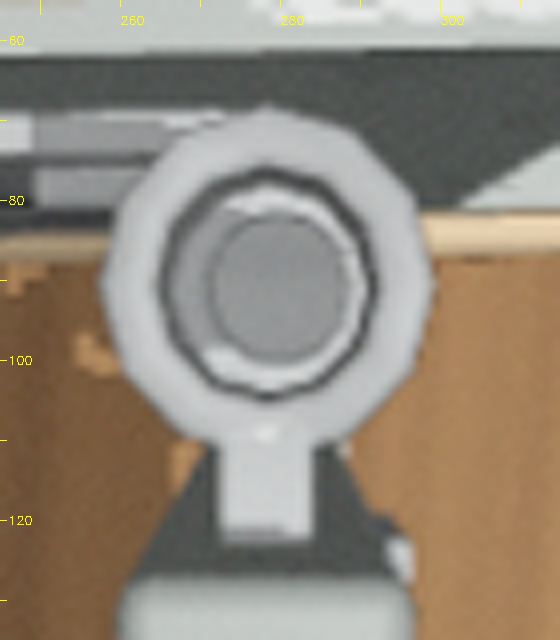

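```bash
python3 - <<'E'
from h import *
from rig import calibration
import pickle
c=calibration("wrist"); s=pickle.load(open("s5.pkl","rb")); T=wristT(c,s)
for n,p,z in [("kn up top",(278.5,90.1),209.7),("pin up tip",(280.0,90.9),183)]:
    X=atz(ray(c,p,T),z); print(n,X.round(1),"tool:",(s["tool_rot"].T@(X-s["eef_pos"])).round(2))
E
```

```text
kn up top [529.7 195.7 209.7] tool: [ -8.49  -0.56 -85.94]
pin up tip [530.3 195.7 183. ] tool: [ 18.21   0.1  -85.94]
```

```bash
cat > desc.py <<'E'
from h import *
from rig import *
R=Rdoor(np.array([-.079,.997]))
def F(n=3):
    return np.mean([get_state()["ft_force"] for _ in range(n)],axis=0)
def descend(xy,z0,z1,step,dmax=3.5,f0=None,rate=20):
    z=z0
    if f0 is None: f0=F()
    while z>z1+1e-6:
        z=max(z1,z-step); line_to([*xy,z],R,rate=rate)
        s=get_state(); f=s["ft_force"]-f0
        print(f'{s["clock"]:.2f} z{z:.1f} {s["eef_pos"].round(2)} dF {f.round(1)} T {s["ft_torque"].round(2)} g{s["finger_gap"]*88:.1f}')
        if f[2]>dmax or np.hypot(*f[:2])>dmax: print("CONTACT"); return z
    return z
E
python3 - <<'E'
from desc import *
s=get_state()
tgt=np.array([536.85,110.06])+0.45*R[:2,1]
line_to([*tgt,198],R,rate=20); sleep(.15)
print(tgt,F())
z=descend(tgt,198,188,1.0)
im=camera("wrist"); cv2.imwrite("pics/w6.png",cv2.cvtColor(im,cv2.COLOR_RGB2BGR));
crop("pics/w6.png","pics/w6c.png",245,55,315,135,8)
E
```

```text
[537.29859393 110.09554556] [ 0.28556121 -0.70721067 -3.57591267]
11.47 z197.0 [537.22 110.06 196.92] dF [-0.7  0.7 -0.6] T [-0.04  0.03  0.03] g11.8
11.72 z196.0 [537.26 110.08 195.93] dF [-0.8  0.  -0.9] T [-0.09  0.02  0.  ] g11.6
11.97 z195.0 [537.28 110.1  194.96] dF [ 0.3  0.7 -1. ] T [-0.07  0.09 -0.04] g11.5
12.22 z194.0 [537.24 110.08 193.93] dF [-0.3  1.  -0.9] T [-0.07  0.07  0.02] g11.7
12.47 z193.0 [537.24 110.11 192.92] dF [-0.3  1.   0.1] T [-0.11  0.06  0.04] g11.7
12.72 z192.0 [537.24 110.07 191.94] dF [-0.1  1.2 -0.1] T [-0.09  0.08  0.  ] g11.8
12.97 z191.0 [537.26 110.11 190.93] dF [-0.7  0.6 -0.8] T [-0.11  0.09 -0.04] g12.0
13.22 z190.0 [537.25 110.11 189.93] dF [-0.5  1.4 -1.3] T [-0.02  0.06  0.03] g11.8
13.47 z189.0 [537.25 110.08 188.93] dF [-0.   0.  -1.1] T [-0.05  0.03 -0.02] g11.6
13.72 z188.0 [537.23 110.08 187.93] dF [ 0.   0.2 -0.5] T [-0.01  0.08  0.02] g11.6
```

View pics/w6c.png

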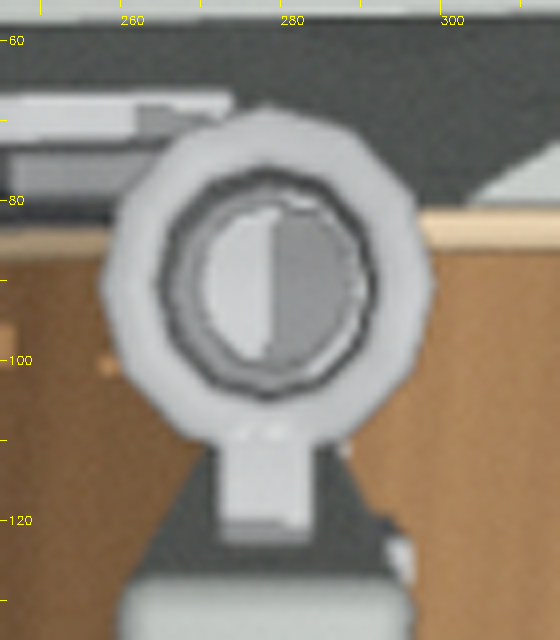

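```bash
python3 - <<'E'
from desc import *
f0=np.array([-.1,-.1,-4.3])
tgt=np.array([537.30,110.10])+0.35*R[:2,1]
line_to([*tgt,188],R,rate=10)
print(F()-f0)
z=descend(tgt,188,180.5,1.5,f0=f0)
if z<=180.5: z=descend(tgt,z,175.5,0.5,dmax=2.5,f0=f0,rate=8)
im=camera("wrist"); cv2.imwrite("pics/w7.png",cv2.cvtColor(im,cv2.COLOR_RGB2BGR));
crop("pics/w7.png","pics/w7c.png",245,55,315,135,8)
E
```

```text
[-0.09587866 -0.1315747   0.72583188]
14.27 z186.5 [537.53 110.12 186.38] dF [ 0.7 -0.   0.2] T [-0.07  0.07 -0.  ] g12.0
14.52 z185.0 [537.55 110.12 184.87] dF [-0.7 -0.3  0.1] T [-0.09  0.01 -0.02] g11.8
14.77 z183.5 [537.55 110.13 183.39] dF [ 0.3  0.9 -0.2] T [-0.09  0.04  0.05] g11.8
15.02 z182.0 [537.57 110.11 181.88] dF [-0.3  0.3 -0.3] T [-0.03  0.01  0.  ] g11.9
15.27 z180.5 [537.54 110.1  180.38] dF [0.3 0.  0.7] T [-0.06  0.08 -0.01] g11.6
15.52 z180.0 [537.65 110.13 180.  ] dF [-0.  -0.1  0.1] T [-0.07  0.03 -0.04] g11.9
15.77 z179.5 [537.63 110.11 179.47] dF [ 0.2  0.7 -0.3] T [-0.09  0.07  0.  ] g11.5
16.02 z179.0 [537.64 110.18 178.98] dF [-0.6  1.  -0.8] T [-0.09  0.05 -0.  ] g11.8
16.27 z178.5 [537.65 110.13 178.48] dF [ 0.5 -0.6 -0.7] T [-0.08  0.04 -0.01] g11.3
16.52 z178.0 [537.74 110.1  178.11] dF [0.2 0.2 0.7] T [0.01 0.09 0.05] g11.7
16.77 z177.5 [537.85 110.06 177.75] dF [-0.3 -0.5  5. ] T [0.01 0.24 0.03] g11.8
CONTACT
```

View pics/w7c.png

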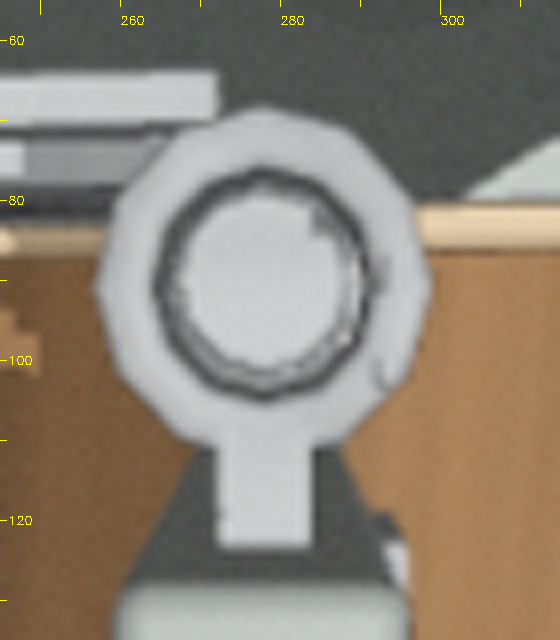

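```bash
python3 - <<'E'
from desc import *
tgt=np.array([537.62,110.13])
line_to([*tgt,177.9],R,rate=8); print(get_state()["ft_force"],get_state()["eef_pos"])
grip(0.55)
s=get_state();print(s["clock"],s["eef_pos"],s["ft_force"],s["finger_gap"]*88)
im=camera("wrist"); cv2.imwrite("pics/w8.png",cv2.cvtColor(im,cv2.COLOR_RGB2BGR));
cv2.imwrite("pics/side8.png",cv2.cvtColor(camera("side"),cv2.COLOR_RGB2BGR))
crop("pics/side8.png","pics/side8c.png",180,90,300,230,4)
E
```

```text
[-0.04155956 -0.28129303 -0.65861275] [537.74463559 110.17219412 177.94121639]
17.7583 [537.62789479 110.11947997 177.90233306] [-1.06319189 -0.33908366 -0.07979951] 48.60833499619122
```

View pics/w8.png

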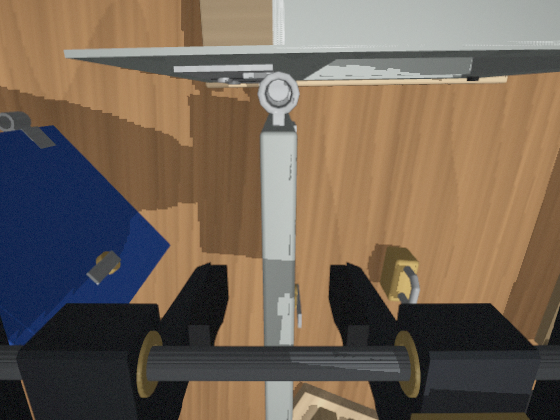

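View pics/side8c.png

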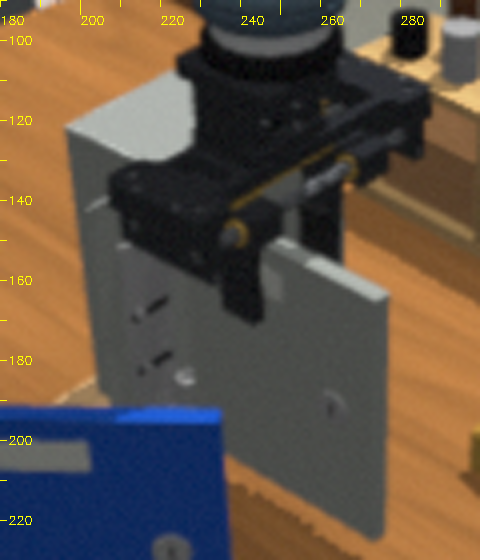

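```bash
python3 - <<'E'
from desc import *
import pickle
line_to([537.62,110.13,232],R,rate=100)
h=np.array([530.8,195.7]); d=np.array([-.079,.997]); n=np.array([d[1],-d[0]])
p=h-131*d-45*n
line_to([*p,232],R,rate=120)
grip(0.0)
line_to([*p,188],R,rate=80); sleep(.1)
s=get_state(); print(s["clock"],s["eef_pos"],s["ft_force"],s["finger_gap"]*88)
im=camera("wrist"); cv2.imwrite("pics/w9.png",cv2.cvtColor(im,cv2.COLOR_RGB2BGR));pickle.dump(s,open("s9.pkl","wb"))
cv2.imwrite("pics/side9.png",cv2.cvtColor(camera("side"),cv2.COLOR_RGB2BGR))
E
```

```text
20.8417 [496.63607206  61.51803555 188.36300519] [ 0.45277769 -0.1822099   0.91800352] 0.2676780283188866
```

View pics/w9.png

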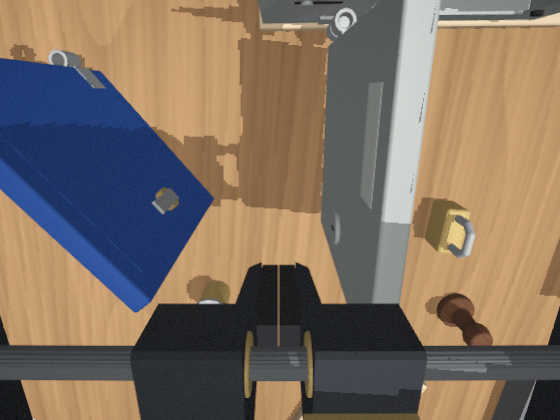

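View pics/side9.png

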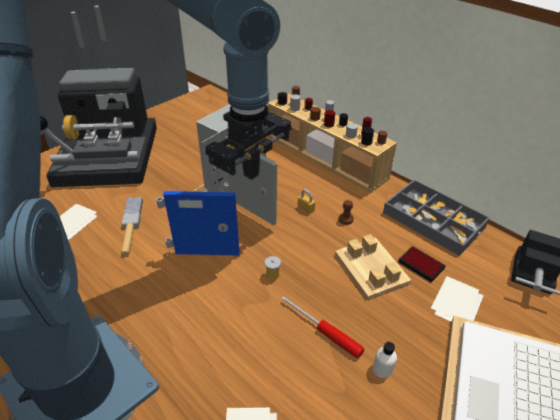

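```bash
cat > swing.py <<'E'
from h import *
from rig import *
h=np.array([530.8,195.7]); xc=np.array([-.079,.997]);yc=np.array([-.997,-.079])
def pose(a,off,r=131):
    a=np.radians(a); d=np.cos(a)*yc+np.sin(a)*xc; n=np.array([d[1],-d[0]])
    return [*(h-r*d-off*n),188.],Rdoor(d)
def go(a,off,rate):
    p,R=pose(a,off); line_to(p,R,rate=rate); s=get_state()
    print(f'{s["clock"]:.2f} a{a} {s["eef_pos"].round(1)} F {s["ft_force"].round(1)} T {s["ft_torque"].round(2)}',flush=True); return s
E
python3 - <<'E'
from swing import *
go(90,28,40); go(90,24,20)
for a in (82,74,66,58):
    s=go(a,23.5,40)
    if np.hypot(*s["ft_force"][:2])>8: break
im=camera("wrist"); cv2.imwrite("pics/w10.png",cv2.cvtColor(im,cv2.COLOR_RGB2BGR))
E
```

```text
21.52 a90 [513.2  62.7 187.9] F [-1.   0.6 -0.5] T [-0.04  0.06 -0.01]
21.87 a90 [517.3  63.2 188. ] F [ 0.  -0.1 -0.2] T [-0.08  0.05  0.01]
22.49 a82 [536.   62.6 187.9] F [-0.2  0.3  0.6] T [-0.03  0.07 -0.03]
23.11 a74 [554.4  64.7 187.9] F [ 0.7 -1.1  0.4] T [-0.12  0.1   0.01]
23.73 a66 [572.5  69.3 187.9] F [-0.5  0.6  0.3] T [-0.03  0.01  0.04]
24.34 a58 [589.7  76.3 187.9] F [0.3 0.1 0.2] T [-0.13  0.   -0.02]
```

View pics/w10.png

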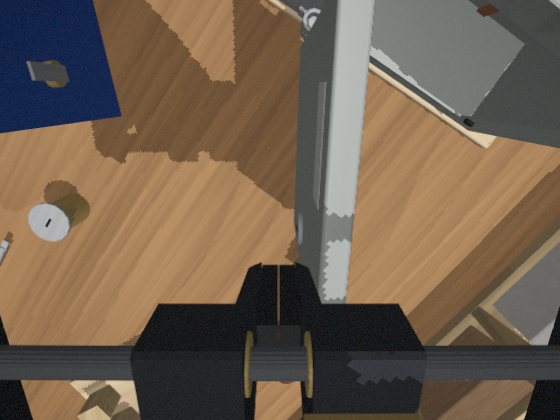

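```bash
python3 - <<'E'
from swing import *
for a,r in ((50,40),(42,40),(34,40),(26,35),(19,30),(13,25)):
    s=go(a,23.5,r)
    if np.hypot(*s["ft_force"][:2])>6: break
im=camera("wrist"); cv2.imwrite("pics/w11.png",cv2.cvtColor(im,cv2.COLOR_RGB2BGR))
E
```

```text
25.01 a50 [605.8  85.6 187.9] F [ 0.7 -0.3  0.3] T [-0.05  0.07 -0.03]
25.62 a42 [620.3  97.1 188. ] F [-0.3  1.3  0.2] T [ 0.04 -0.01 -0.  ]
26.24 a34 [633.2 110.5 187.9] F [ 0.9  0.4 -0.5] T [-0.02 -0.   -0.  ]
26.93 a26 [644.1 125.6 188. ] F [ 0.2 -0.   0.6] T [-0.05  0.03  0.03]
27.62 a19 [651.8 140.1 188. ] F [-0.1 -0.2  0.4] T [-0.02 -0.03 -0.04]
28.32 a13 [656.9 153.  188. ] F [-0.2  0.3 -0.3] T [ 0.01  0.02 -0.01]
```

View pics/w11.png

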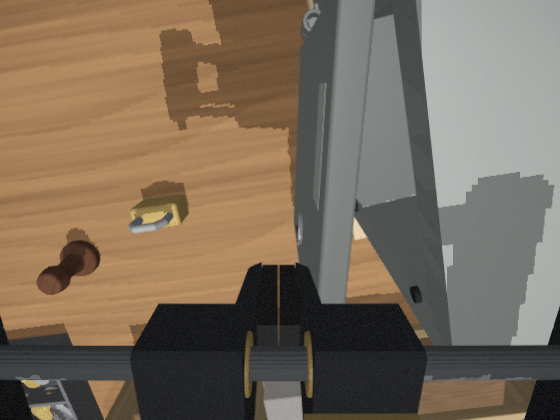

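```bash
python3 - <<'E'
from swing import *
for a in (10,7,4,2,1,0,-.5,-1,-1.5,-2,-2.5,-3,-3.5,-4):
    s=go(a,23.5,15 if a>2 else 8)
    if np.hypot(*s["ft_force"][:2])>2.5:
        sleep(.05); f=get_state()["ft_force"]; print(f)
        if np.hypot(*f[:2])>2.2: break
im=camera("wrist"); cv2.imwrite("pics/w12.png",cv2.cvtColor(im,cv2.COLOR_RGB2BGR))
E
```

```text
28.99 a10 [659.  159.8 188. ] F [ 0.4 -0.7  0.1] T [-0.05  0.01 -0.03]
29.61 a7 [660.7 166.6 188. ] F [-0.7 -0.2  0.1] T [-0.02  0.03 -0.08]
30.23 a4 [662.  173.4 188. ] F [0.2 0.1 0.3] T [ 0.02 -0.02 -0.02]
30.96 a2 [662.7 178.  188. ] F [-1.   0.1  0.3] T [0.03 0.04 0.02]
31.40 a1 [663.  180.4 188. ] F [ 0.6  0.6 -0.5] T [ 0.04 -0.05 -0.03]
31.84 a0 [663.3 182.7 188. ] F [ 0.2  0.1 -0. ] T [ 0.02 -0.06  0.05]
32.13 a-0.5 [663.4 183.9 188. ] F [ 0.3 -0.8 -0.2] T [0.01 0.02 0.  ]
32.42 a-1 [663.5 185.1 188. ] F [-0.3  0.1  0.3] T [ 0.01 -0.04 -0.07]
32.72 a-1.5 [663.6 186.2 188. ] F [ 0.6 -0.1 -0.3] T [-0.01 -0.05 -0.01]
33.01 a-2 [663.6 187.3 188. ] F [-0.6  0.7  0.4] T [ 0.04 -0.01  0.01]
33.30 a-2.5 [663.8 187.6 188. ] F [ 0.2 -1.9 -0.7] T [-0.47  0.01 -0.06]
33.59 a-3 [663.9 187.7 188. ] F [ 0.7 -5.1  0.3] T [-0.94  0.03 -0.05]
[-0.79139298 -5.17695376  1.38155549]
```

View pics/w12.png

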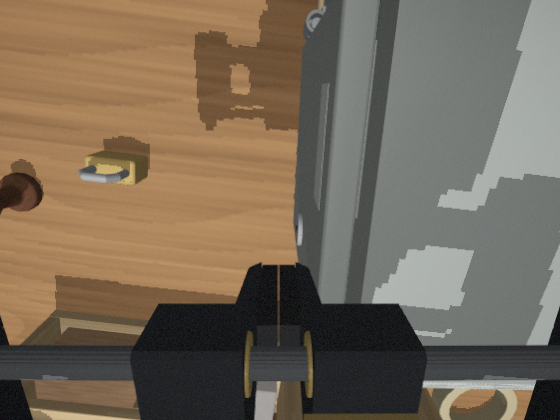

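```bash
python3 - <<'E'
from swing import *
go(-2.5,25,15); go(-2.5,60,60)
p,R=pose(-2.5,60); p[2]=290; line_to(p,R,rate=150)
p2=[560,60,290]
line_to(p2,R,rate=150); sleep(.1)
s=get_state(); print(s["clock"],s["ft_force"])
for n in("top","side","wrist"): cv2.imwrite(f"pics/{n}13.png",cv2.cvtColor(camera(n),cv2.COLOR_RGB2BGR))
crop("pics/side13.png","pics/side13c.png",180,90,310,230,5)
crop("pics/top13.png","pics/top13c.png",120,110,260,240,4)
E
```

```text
34.02 a-2.5 [663.8 187.5 188. ] F [ 0.6 -1.5 -0. ] T [-0.19 -0.05 -0.03]
34.75 a-2.5 [668.2 152.5 188. ] F [-0.5  0.8  0.7] T [ 0.01 -0.   -0.03]
36.7833 [ 0.24480243  0.54516097 -0.32151274]
```

View pics/side13c.png

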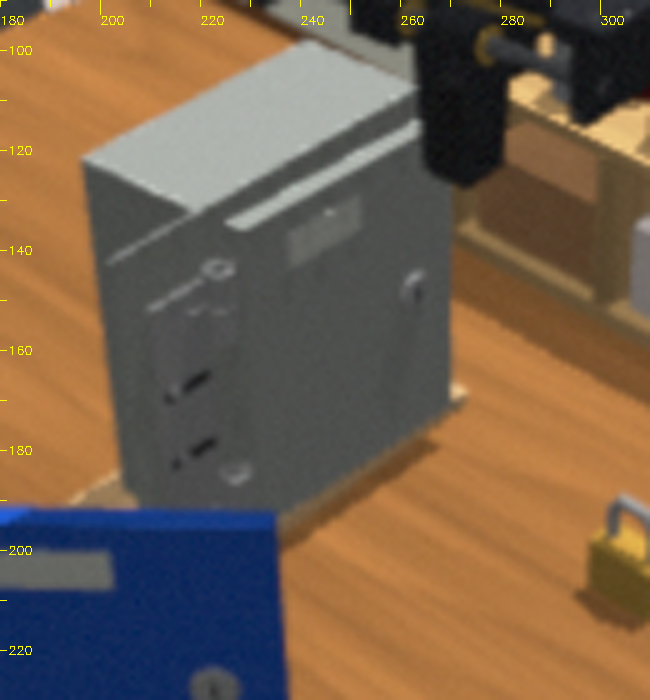

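View pics/wrist13.png

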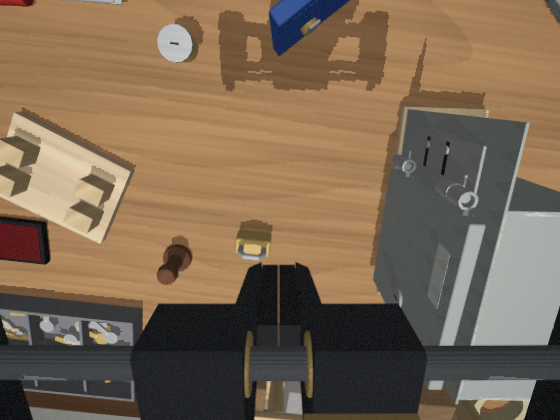

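View pics/top13.png

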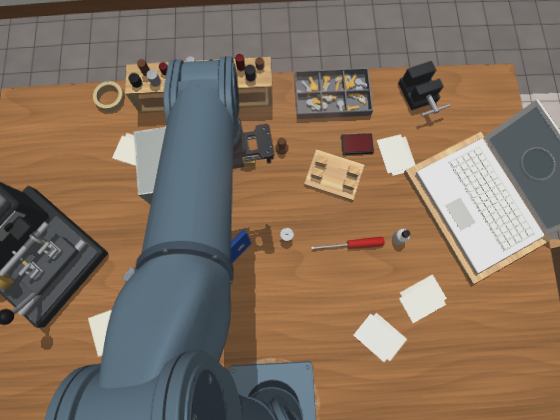

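```bash
python3 - <<'E'
from h import crop
crop("pics/wrist13.png","pics/w13c.png",420,180,540,300,6)
crop("pics/wrist13.png","pics/w13d.png",400,290,520,400,6)
E
```

```text
(no output)
```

View pics/w13c.png

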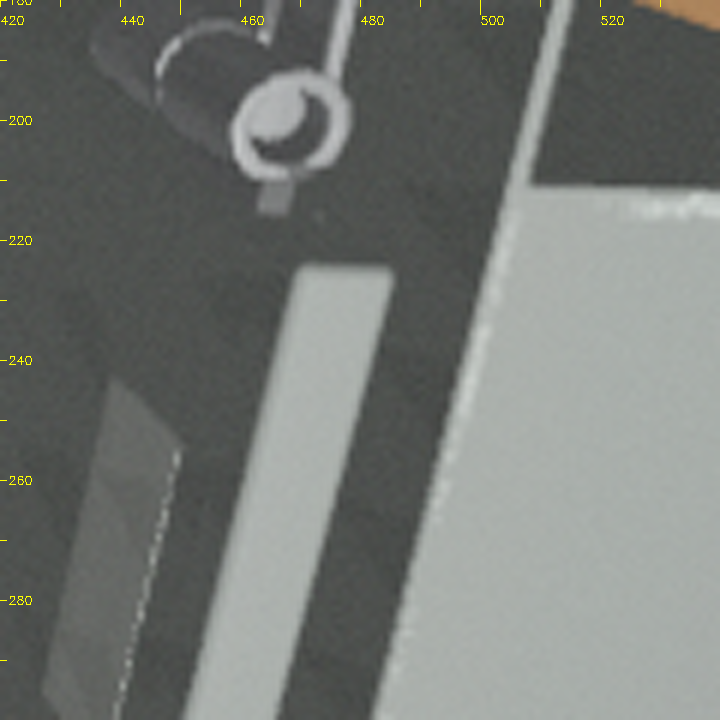

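View pics/w13d.png

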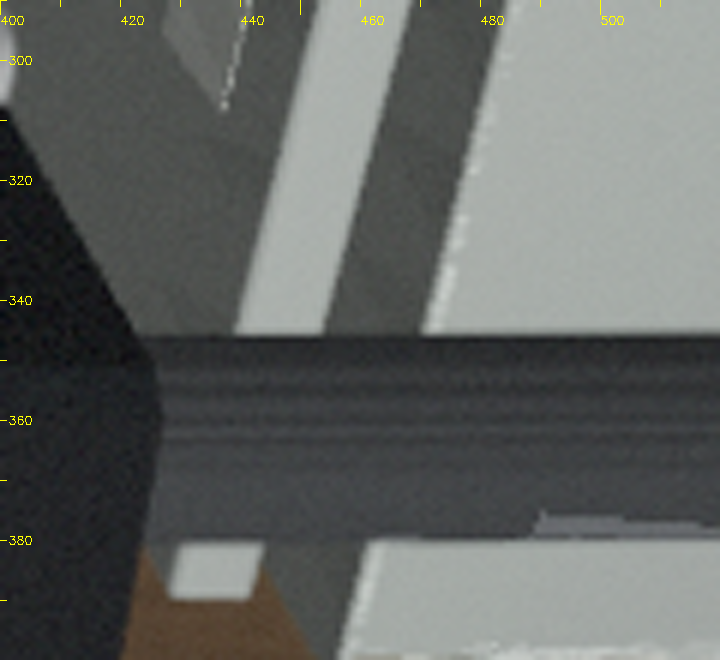

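```bash
python3 - <<'E'
from h import *
from rig import *
c=calibration("wrist"); s=get_state(); T=wristT(c,s)
def P(p,z): return atz(ray(c,p,T),z)[:2]
do=[P(p,205) for p in ((469.3,225),(428,389))]; di=[P(p,205) for p in ((485.5,225),(441.5,389))]
fl=[P(p,215) for p in ((504,215),(482.3,300),(470.3,345),(457,390))]
print(do,di,fl)
a=lambda A,B:np.degrees(np.arctan2(B[1]-A[1],B[0]-A[0]))
print(a(*do),a(*di),a(fl[0],fl[3]),a(fl[0],fl[2]))
u=(fl[3]-fl[0])/np.linalg.norm(fl[3]-fl[0]); n=np.array([-u[1],u[0]])
print([ (q-fl[0])@n for q in di+do])
print(s["clock"])
E
```

```text
[array([543.98340533, 191.87551971]), array([690.20390062, 202.08617684])] [array([542.59672087, 203.15156385]), array([688.90292326, 213.35060628])] [array([531.27301011, 206.25210135]), array([595.75557019, 212.37011344]), array([635.08310688, 215.82247185]), array([678.940998  , 218.70542666])]
3.9945112141030354 3.987652294638971 4.820534389860977 5.267273991556232
[np.float64(-4.041158029659142), np.float64(-6.173029469363888), np.float64(-15.393846604354305), np.float64(-17.506942026779896)]
36.9333
```

```bash
python3 - <<'E'
from h import *
from rig import *
c=calibration("wrist"); s=get_state(); T=wristT(c,s)
g=cv2.cvtColor(cv2.imread("pics/wrist13.png"),cv2.COLOR_BGR2GRAY).astype(float)
E={"do":[], "di":[], "fl":[]}
for y in list(range(232,342)):
    xp=469.3-(y-225)*41.3/164
    for k,x0,z in (("do",xp,205),("di",485.5-(y-225)*44/164,205),("fl",504-(y-215)*.26,215)):
        a=int(x0)-5; row=g[y,a:a+11]; th=(row.min()+row.max())/2
        sg=row-th; i=np.where(np.sign(sg[:-1])!=np.sign(sg[1:]))[0]
        if len(i)!=1: continue
        i=i[0]; x=a+i+sg[i]/(sg[i]-sg[i+1])
        E[k].append(atz(ray(c,(x,y),T),z)[:2])
L={}
for k,v in E.items():
    v=np.array(v); p=np.polyfit(v[:,0],v[:,1],1); r=v[:,1]-np.polyval(p,v[:,0]); print(k,len(v),np.degrees(np.arctan(p[0])),r.std(),[np.polyval(p,x).round(2) for x in (545,608,680)])
E
```

```text
do 109 3.9205982009516345 0.04363876131072872 [np.float64(191.65), np.float64(195.97), np.float64(200.9)]
di 108 3.871094594434795 0.05573638149509239 [np.float64(203.23), np.float64(207.49), np.float64(212.36)]
fl 108 5.463103693784955 0.08823513890579222 [np.float64(206.86), np.float64(212.89), np.float64(219.77)]
```

```bash
python3 - <<'E'
from h import *
from rig import *
import pickle
R=Rdoor(np.array([-.997,-.079]))
# camera sits 85 mm toward -x world of TCP; want it over (615,205)
p=[705,195,300]
print(solve_ik(p,R))
move_ptp(p,R); sleep(.1)
s=get_state(); print(s["clock"],s["eef_pos"])
im=camera("wrist"); cv2.imwrite("pics/w14.png",cv2.cvtColor(im,cv2.COLOR_RGB2BGR)); pickle.dump(s,open("s14.pkl","wb"))
E
```

```text
[-0.58781158  0.67862449  0.45544441  1.2439055  -0.29209799  1.2829084
  1.51148272]
37.8417 [704.65928215 192.7685768  300.61213799]
```

View pics/w14.png

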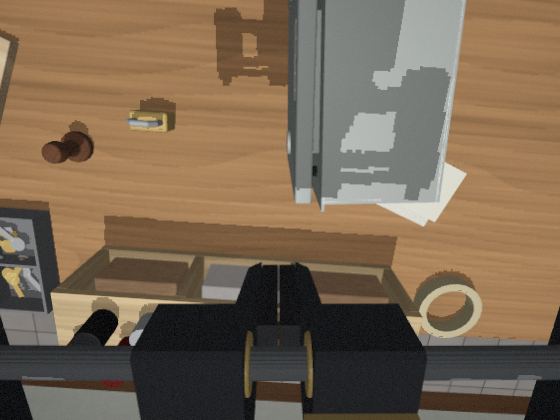

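```bash
python3 - <<'E'
from h import crop
crop("pics/w14.png","pics/w14c.png",280,100,340,215,6)
crop("pics/w14.png","pics/w14d.png",280,0,340,110,6)
E
```

```text
(no output)
```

View pics/w14c.png

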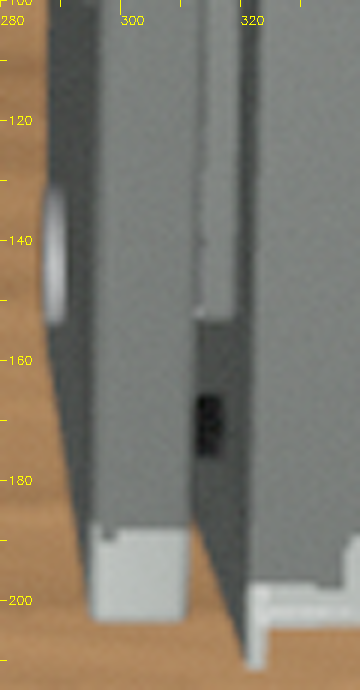

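View pics/w14d.png

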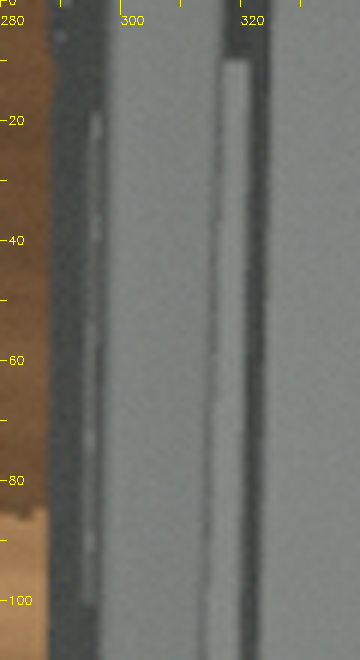

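```bash
python3 - <<'E'
from h import *
from rig import *
import pickle
c=calibration("wrist"); s=pickle.load(open("s14.pkl","rb")); T=wristT(c,s)
print(T[:3,3])
g=cv2.cvtColor(cv2.imread("pics/w14.png"),cv2.COLOR_BGR2GRAY).astype(float)
def fit(name,x0,x1,y0,y1,z,sgn):
    pts=[]
    for y in range(y0,y1):
        xc=x0+(x1-x0)*(y-y0)/(y1-y0); a=int(round(xc))-4
        d=np.diff(g[y,a:a+9])*sgn; i=d.argmax()
        if 0<i<7:
            den=d[i-1]-2*d[i]+d[i+1]; o=0 if den==0 else .5*(d[i-1]-d[i+1])/den
            pts.append(atz(ray(c,(a+i+.5+o,y),T),z)[:2])
    v=np.array(pts); p=np.polyfit(v[:,0],v[:,1],1); r=v[:,1]-np.polyval(p,v[:,0]); k=abs(r)<2*r.std()+.05; p=np.polyfit(v[k,0],v[k,1],1)
    print(name,k.sum(),np.degrees(np.arctan(p[0])).round(2),r[k].std().round(2),[float(np.polyval(p,x).round(2)) for x in(545,608,680)])
fit("door out",298,295.5,10,185,205,1)
fit("door in",316,311.5,10,200,205,-1)
fit("flange",325,321,10,195,215,1)
E
```

```text
[619.38327752 185.81351825 439.48485519]
door out 145 4.21 0.12 [192.24, 196.89, 202.19]
door in 178 4.85 0.35 [201.95, 207.3, 213.4]
flange 184 5.54 0.08 [206.35, 212.46, 219.45]
```

```bash
python3 - <<'E'
from swing import *
import pickle
def mv(a,off,rate,z=188.):
    p,R=pose(a,off); p[2]=z; line_to(p,R,rate=rate)
p,R=pose(-2.5,45); p[2]=250
line_to(p,R,rate=150)
mv(-2.5,45,100); mv(-2.5,31,60)
base=np.mean([get_state()["ft_force"] for _ in range(3)],axis=0)
off=31
while off>21.2:
    off-=.8 if off>26 else .4
    mv(-2.5,off,8)
    s=get_state(); print(f'{s["clock"]:.2f} off{off:.1f} y{s["eef_pos"][1]:.2f} Fy {s["ft_force"][1]:.1f} Tx {s["ft_torque"][0]:.2f}')
    if s["ft_torque"][0]<-.28: break
for d in (.3,.6,1.0,1.5,2.5):
    mv(-2.5,off+d,1.5); s=get_state(); print(f'back {s["clock"]:.2f} y{s["eef_pos"][1]:.2f} Fy {s["ft_force"][1]:.1f} Tx {s["ft_torque"][0]:.2f}')
im=camera("wrist"); cv2.imwrite("pics/w15.png",cv2.cvtColor(im,cv2.COLOR_RGB2BGR)); pickle.dump(get_state(),open("s15.pkl","wb"))
E
```

```text
39.90 off30.2 y181.52 Fy 0.6 Tx 0.03
40.15 off29.4 y182.53 Fy 0.1 Tx 0.02
40.40 off28.6 y183.46 Fy -0.1 Tx 0.03
40.65 off27.8 y184.26 Fy -0.1 Tx 0.04
40.90 off27.0 y185.05 Fy -0.3 Tx -0.01
41.15 off26.2 y185.76 Fy -0.1 Tx -0.01
41.40 off25.4 y186.60 Fy -0.4 Tx 0.01
41.65 off25.0 y186.93 Fy -1.2 Tx -0.01
41.90 off24.6 y187.32 Fy -0.3 Tx -0.01
42.15 off24.2 y187.47 Fy -1.6 Tx -0.11
42.40 off23.8 y187.61 Fy -2.3 Tx -0.36
back 42.65 y187.60 Fy -2.7 Tx -0.34
back 42.90 y187.55 Fy -1.2 Tx -0.24
back 43.18 y187.50 Fy 0.1 Tx -0.07
back 43.50 y186.85 Fy 0.0 Tx -0.01
back 43.98 y185.59 Fy 1.0 Tx 0.07
```

```bash
python3 - <<'E'
from swing import *
import pickle
p,R0=pose(-2.5,60); line_to(p,R0,rate=80); p[2]=300
line_to(p,R0,rate=200)
R=Rdoor(np.array([-.997,-.079]))
line_to([705,195,300],R,rate=150); sleep(.15)
s=get_state(); print(s["clock"],s["eef_pos"])
im=camera("wrist"); cv2.imwrite("pics/w16.png",cv2.cvtColor(im,cv2.COLOR_RGB2BGR)); pickle.dump(s,open("s16.pkl","wb"))
c=calibration("wrist");T=wristT(c,s)
g=cv2.cvtColor(im,cv2.COLOR_RGB2GRAY).astype(float)
crop("pics/w16.png","pics/w16c.png",280,100,350,215,6)
E
```

```text
45.9917 [704.59025629 193.50002814 299.92815242]
```

View pics/w16c.png

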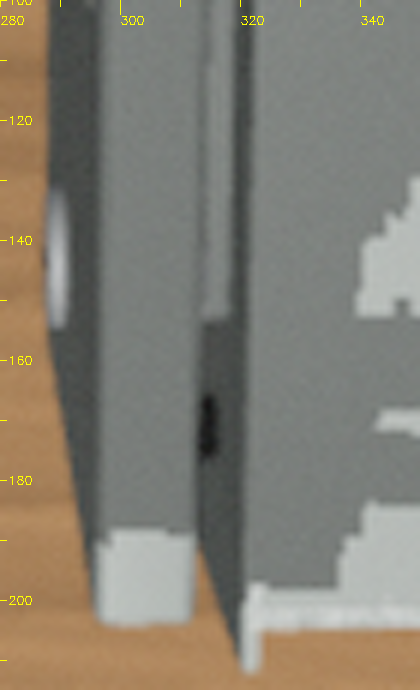

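```bash
cat > ang.py <<'E'
from h import *
from rig import calibration
import pickle
def run(im,sf):
    c=calibration("wrist"); s=pickle.load(open(sf,"rb")); T=wristT(c,s)
    g=cv2.cvtColor(cv2.imread(im),cv2.COLOR_BGR2GRAY).astype(float)
    def fit(name,x0,x1,y0,y1,z,sgn):
        pts=[]
        for y in range(y0,y1):
            xc=x0+(x1-x0)*(y-y0)/(y1-y0); a=int(round(xc))-3
            d=np.diff(g[y,a:a+7])*sgn; i=d.argmax()
            if 0<i<5:
                den=d[i-1]-2*d[i]+d[i+1]; o=0 if den==0 else .5*(d[i-1]-d[i+1])/den
                pts.append(atz(ray(c,(a+i+.5+o,y),T),z)[:2])
        v=np.array(pts)
        for _ in range(3):
            p=np.polyfit(v[:,0],v[:,1],1); r=v[:,1]-np.polyval(p,v[:,0]); v=v[abs(r)<2*r.std()+.02]
        print(name,len(v),np.degrees(np.arctan(p[0])).round(2),r.std().round(2),[float(np.polyval(p,x).round(2)) for x in(545,608,680)])
    fit("door out",298,295.7,10,185,205,1)
    fit("flange",325,321,10,195,215,1)
run("pics/w14.png","s14.pkl"); run("pics/w16.png","s16.pkl")
E
python3 ang.py
```

```text
door out 163 4.19 0.11 [192.28, 196.9, 202.18]
flange 178 5.54 0.08 [206.36, 212.47, 219.45]
door out 166 4.78 0.13 [192.32, 197.59, 203.61]
flange 180 5.54 0.08 [206.35, 212.45, 219.43]
```

```bash
python3 - <<'E'
from h import crop
crop("pics/w12.png","pics/w12c.png",320,0,410,130,6)
crop("pics/w15.png","pics/w15c.png",320,0,410,130,6)
E
```

```text
(no output)
```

View pics/w12c.png

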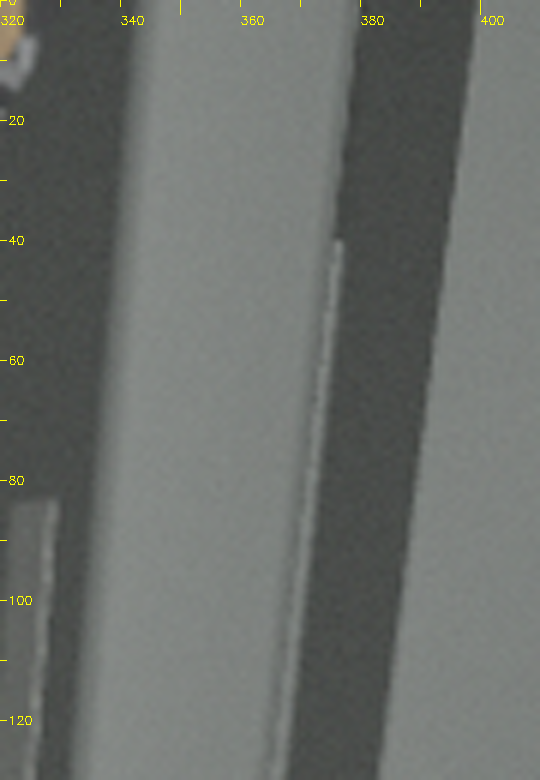

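View pics/w15c.png

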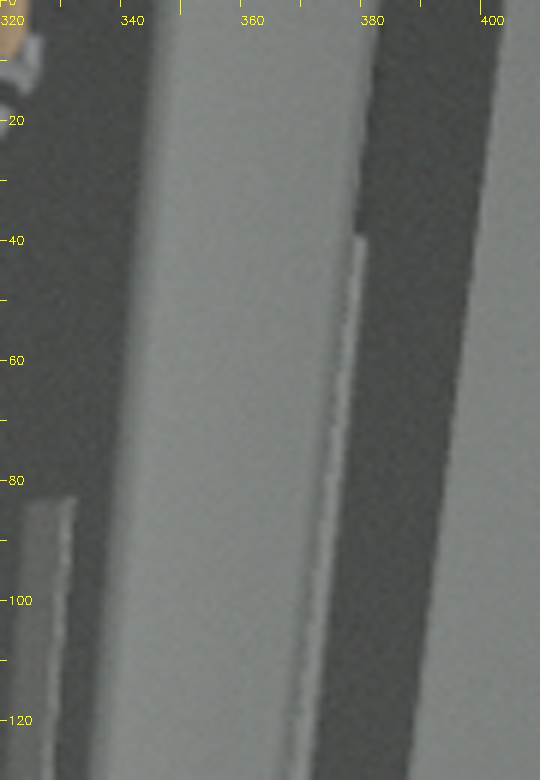

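```bash
cat > ang2.py <<'E'
from h import *
from rig import calibration
import pickle
def run(im,s,edges,y0,y1,w=4):
    c=calibration("wrist"); T=wristT(c,s)
    g=cv2.GaussianBlur(cv2.cvtColor(cv2.imread(im),cv2.COLOR_BGR2GRAY),(3,3),0).astype(float)
    for name,xa,xb,z,sgn in edges:
        pts=[]
        for y in range(y0,y1):
            xc=xa+(xb-xa)*(y-y0)/(y1-y0); a=int(round(xc))-w
            row=g[y,a:a+2*w+1]*sgn; th=(np.median(row[:2])+np.median(row[-2:]))/2
            sg=row-th; i=[k for k in range(2*w) if sg[k]<=0<sg[k+1]]
            if len(i)!=1: continue
            i=i[0]; pts.append(atz(ray(c,(a+i+sg[i]/(sg[i]-sg[i+1]),y),T),z)[:2])
        v=np.array(pts)
        for _ in range(3):
            p=np.polyfit(v[:,0],v[:,1],1); r=v[:,1]-np.polyval(p,v[:,0]); v=v[abs(r)<2*r.std()+.02]
        print(im,name,len(v),np.degrees(np.arctan(p[0])).round(2),r.std().round(2),[float(np.polyval(p,x).round(2)) for x in(545,608,680)])
if __name__=="__main__":
    s15=pickle.load(open("s15.pkl","rb"))
    run("pics/w15.png",s15,[("out",346.5,335,205,1),("flange",403.5,388,215,1)],2,130)
    from swing import pose
    s12=dict(s15); p,R=pose(-3,23.5); s12["eef_pos"]=np.array([663.9,187.7,188.]); s12["tool_rot"]=R
    run("pics/w12.png",s12,[("out",343,332,205,1),("flange",399,383,215,1)],2,130)
    for n in("14","16"):
        run(f"pics/w{n}.png",pickle.load(open(f"s{n}.pkl","rb")),[("out",298,295.8,205,1),("flange",325,321,215,1)],5,180,3)
E
python3 ang2.py
```

```text
pics/w15.png out 128 4.78 0.03 [192.05, 197.32, 203.34]
pics/w15.png flange 128 5.46 0.02 [206.59, 212.62, 219.5]
pics/w12.png out 128 5.3 0.03 [192.02, 197.86, 204.54]
pics/w12.png flange 128 5.52 0.02 [206.36, 212.44, 219.4]
pics/w14.png out 155 4.08 0.11 [192.63, 197.13, 202.27]
pics/w14.png flange 167 5.49 0.09 [206.57, 212.62, 219.55]
pics/w16.png out 169 4.69 0.16 [192.59, 197.76, 203.66]
pics/w16.png flange 175 5.5 0.04 [206.51, 212.58, 219.51]
```

```bash
python3 - <<'E'
from swing import *
import pickle
def mv(a,off,rate,z=188.):
    p,R=pose(a,off); p[2]=z; line_to(p,R,rate=rate)
p,R=pose(-2.5,45); p[2]=250
line_to(p,R,rate=200)
mv(-2.5,45,120); mv(-2.5,28,60); mv(-2.5,25.8,10)
off=25.8
tx=lambda: np.mean([get_state()["ft_torque"][0] for _ in range(3)])
while off>22:
    off-=.3; mv(-2.5,off,4)
    s=get_state(); t=tx(); print(f'{s["clock"]:.2f} off{off:.1f} y{s["eef_pos"][1]:.2f} Tx {t:.2f}')
    if t<-.12: break
sleep(.2)
cv2.imwrite("pics/w17.png",cv2.cvtColor(camera("wrist"),cv2.COLOR_RGB2BGR)); s17=get_state(); pickle.dump(s17,open("s17.pkl","wb"))
for d in (.15,.3,.45,.6,.75,.9,1.1,1.4,2.5):
    mv(-2.5,off+d,.6 if d<1 else 1.5 if d<2 else 4)
    s=get_state(); print(f'back {s["clock"]:.2f} y{s["eef_pos"][1]:.2f} Tx {s["ft_torque"][0]:.2f}')
sleep(.2)
s18=get_state(); cv2.imwrite("pics/w18.png",cv2.cvtColor(camera("wrist"),cv2.COLOR_RGB2BGR)); pickle.dump(s18,open("s18.pkl","wb"))
from ang2 import run
run("pics/w17.png",s17,[("out",344.5,333.5,205,1),("flange",400.5,385,215,1)],2,130)
run("pics/w18.png",s18,[("out",346.5,335,205,1),("flange",403.5,388,215,1)],2,130)
E
```

```text
48.25 off25.5 y186.36 Tx 0.01
48.50 off25.2 y186.76 Tx 0.00
48.75 off24.9 y187.06 Tx 0.04
49.00 off24.6 y187.33 Tx 0.05
49.25 off24.3 y187.44 Tx -0.05
49.50 off24.0 y187.51 Tx -0.32
back 50.00 y187.60 Tx -0.43
back 50.25 y187.59 Tx -0.41
back 50.50 y187.52 Tx -0.32
back 50.75 y187.51 Tx -0.25
back 51.00 y187.46 Tx -0.13
back 51.25 y187.31 Tx -0.05
back 51.50 y186.98 Tx 0.07
back 51.75 y186.48 Tx 0.00
back 52.17 y185.37 Tx 0.05
pics/w17.png out 128 4.92 0.06 [192.74, 198.17, 204.37]
pics/w17.png flange 128 5.42 0.06 [206.84, 212.82, 219.65]
pics/w18.png out 128 5.01 0.03 [192.01, 197.53, 203.83]
pics/w18.png flange 128 5.46 0.02 [206.61, 212.63, 219.51]
```

```bash
python3 - <<'E'
from swing import *
import pickle
p,R0=pose(-2.5,35); line_to(p,R0,rate=30)
p,R0=pose(-2.5,65); line_to(p,R0,rate=80); p[2]=300
line_to(p,R0,rate=150); sleep(.2)
s=get_state(); print(s["clock"],s["eef_pos"],s["ft_force"])
cv2.imwrite("pics/side19.png",cv2.cvtColor(camera("side"),cv2.COLOR_RGB2BGR)); cv2.imwrite("pics/w19.png",cv2.cvtColor(camera("wrist"),cv2.COLOR_RGB2BGR))
E
```

```text
54.4833 [668.32402069 147.20918423 298.88741757] [-0.93621703  0.34951118  0.78849209]
```

View pics/side19.png

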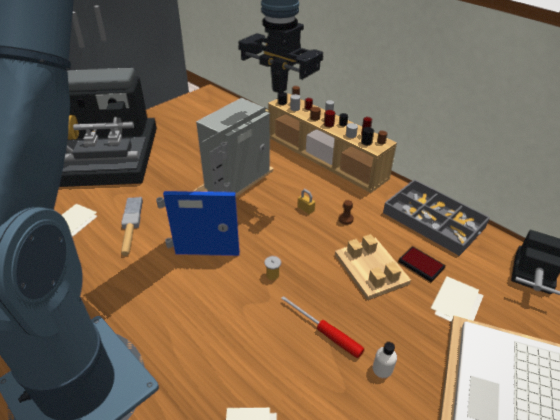

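View pics/w19.png

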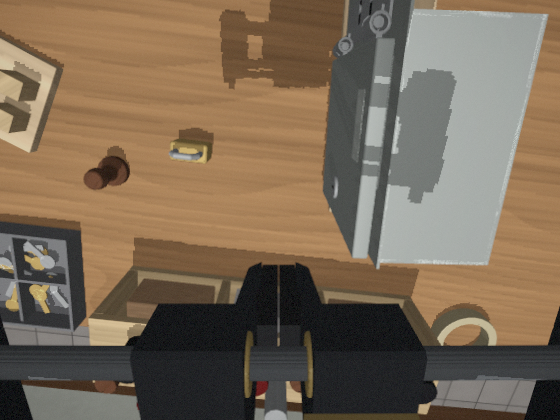

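The side picture shows the door shut on the cabinet around (235,150). The cradle at (372,262) is empty, and the bystanders and the blue door are where they were. In the wrist picture the door edge (375,150) runs parallel to the flange and the gripper is clear of everything.

```bash
python3 -c "
from rig import *
sign_off()"
```

```text
the job is handed in; nothing more can be done
```

The door is hung on both pins, fully down and shut against its buffers, and the job was handed in at about 54.5 s on the robot clock.

- **Hanging:** I gripped the grey door by its top edge and held it about 90° open. I lined the upper knuckle up with its pin through the bore in the wrist camera. It went down in 0.5–1.5 mm steps with no side force, and met the shoulders within about 0.5–1 mm of the expected height, with about 5 N of upward force. I then let go.
- **Closing:** I pushed the outer face slowly round with the closed fingers until the buffers stopped it at about 5 N. After I backed off, the wrist camera showed the door had sprung back about 1.4° off parallel with the flange. I pushed it shut twice more, more softly, and withdrew very slowly each time.
- **Last checks:** Just before I withdrew the gripper, the door measured about 0.45° off parallel. It measured about 0.2° while pressed at 5 N and about 0.5° pressed lightly, so I take it to be resting on the buffers, but I could not measure it as exactly parallel. After backing away I checked it by eye only: the door still looked shut, the gripper was clear, and the bystanders and the blue door looked unmoved.

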